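# Pack hanging cutter carriers into the gated cassette

### The arm

A 7-joint arm with a two-finger parallel gripper is mounted at the origin on the work surface. World frame = base frame: x ahead of the robot, y to its left, z up, the work surface at z = 0. Lengths are in mm, angles in rad, forces in N, time in s.
With the tool pointing down it reaches from about 400 to 900 mm from the base axis. Payload 5.6 kg.
Tool frame: the origin (TCP) lies midway between the tips of the shut fingers; the grasp point (between the pads) lies 19 mm behind it; z points along the fingers, y is the line along which they close (so a half turn about z gives the same grasp; the last joint's range is limited). The gripper opens to 92 mm and grips with 3 to 60 N. Pads are 20 mm wide; open, the fingers measure 128 mm over their backs; the gripper's body (75 mm by 189 mm) begins 69 mm behind the grasp point.
Start: joints at [-0.043, 0.468, -0.012, 1.603, 0.006, 1.071, -0.056], TCP at [650.007, -0.044, 214.592] pointing down, gripper open.
Joint ranges: [-2.53, 2.53], [-0.31, 2.02], [-1.57, 1.55], [0.28, 2.44], [-1.29, 4.43], [0.15, 1.84], [-2.92, 2.92]. Speed limits (rad/s): [2.57, 2.57, 3.14, 3.14, 3.14, 3.14, 3.14].

### API

Orientations are given as a rotation vector (axis times angle).
In Python, from cell import robot, grip, kin, viewer gives the robot as it stands. Calls block until the motion is done:
- robot.movep(position, orientation): joint-space move of the TCP to a pose.
- robot.servo_line(position, feed=150, rotation=None): straight line of the TCP; rotation=None keeps the orientation; feed is the mean speed in mm/s.
- robot.goto_joints(angles): joint-space move.
- grip(opening, newtons=None): opening from 0.0 (shut) to 1.0 (fully open); newtons is the grip in N (None keeps the last); returns when the fingers have stopped.
- robot.hold(seconds).
- kin.ik(position, orientation): joint angles nearest the present ones, or None.
- robot.observe(): the state.
- viewer.read_camera(name): name is "scene" or "side" or "wrist"; returns the picture (384x512x3 uint8, red, green, blue); there is no depth.
- viewer.camera_info(name): a dict with "camera_matrix" (3x3 intrinsics, pixels), "R" (3x3) and "t" (3): a world point X has camera coordinates R X + t. Camera axes: x right, y down, z forward; pixel columns grow to the right and rows downward; lengths in mm; the calibration is good to about 2 mm. A picture is of the moment at which its call begins: read the wrist's pose just before it. camera_info takes no time and is no camera call; for the wrist camera it gives the pose at the moment of the call.
A pose or a line that the arm cannot do raises robot.IKError and nothing moves.
- robot.job_done(): hands the job in; it is judged then, once.
Trained networks look in the newest picture that a camera, given by its name, has taken for a name from the list of things; names that differ only in an ending like _2 or _b are one class to them, and where a whole thing is asked for, a point or a joint stands for the part that bears it (a point fixed in the world has none). Each returns a list of dicts, best first, with "confidence" (0 to 1); they miss things now and then, are a little off and sometimes report something else, mostly with a low value. They report only what shows in the picture. A call takes as long as a camera call. They do not tell look-alikes from the thing itself.
- viewer.silhouettes(name, camera): "mask" (384x512 bool, what is visible of it).
- viewer.pinpoint(name, camera): "at" ([x, y, z] in mm, in the coordinates of the camera as it stood for that picture, good to about 4 mm: a listed point, or the origin of a listed thing).
The state is a dict: "t": time; "joints": joint angles; "joint_velocities": joint speeds; "joint_torque": joint torques, N m; "tcp_pos": TCP position; "tcp_rot": TCP orientation; "contact_force": force on the tool from outside, world axes, zero at the start; "wrist_torque": the same for the moment, N m; "grip_width": opening from 0.0 (shut) to 1.0 (fully open); "grip_force": force on a finger pad.
Only numpy, scipy, OpenCV 4.12 (cv2) and the standard library are available. Lean on these libraries where they do the work, as an engineer would, in place of code of your own. Each camera call takes 0.05 s, during which the arm holds its last target. There are 200 camera calls.

### The job

Pack the cutter carriers for sharpening: slide the cassette's yellow retaining gate fully open, lift every carrier off its hook and stand it upright, fully home, in a slot of its own, then slide the gate fully shut over them. Also stand the red tally upright in its aluminium tray to show the cassette is packed. Never let a carrier fall over, and leave the other things on the bench where they are.

Things in the scene. Friction and masses are not known exactly. Their poses are not given: they have to be found in the camera images.
- cassette: Wooden cassette block, fixed, 116 (x) x 296 (y) x 80 mm high; origin at the centre of its underside. Four slots open at the top, side by side at y = -99, -33, 33, 99 mm; each 76 mm long (along x), 16 mm wide (along y), 72 mm deep (slot floor 8 mm above the bench), with a 4 mm bevel round the mouth. A carrier's plate stands along x, its 12 mm thickness along y, either way round.
- slot0 (a point): Slot at cassette y = -99 mm: this point is where the centre of a fully seated carrier lies (65.5 mm above the bench, 14.5 mm below the block's top). Axes as the cassette's.
- slot1 (a point): Slot at cassette y = -33 mm: this point is where the centre of a fully seated carrier lies (65.5 mm above the bench, 14.5 mm below the block's top). Axes as the cassette's.
- slot2 (a point): Slot at cassette y = 33 mm: this point is where the centre of a fully seated carrier lies (65.5 mm above the bench, 14.5 mm below the block's top). Axes as the cassette's.
- slot3 (a point): Slot at cassette y = 99 mm: this point is where the centre of a fully seated carrier lies (65.5 mm above the bench, 14.5 mm below the block's top). Axes as the cassette's.
- gate (a joint): Retaining gate: yellow bar 22 x 290 x 6 mm along cassette y, lying 81 to 87 mm above the bench, sliding along cassette x. 0 = shut (near edge 17 mm from the slots' centre line, barring the slots and covering the far shoulders of seated carriers); 0.032 m, towards cassette +x = fully open, clear of the slots. Moves with about 3 N, stays where left; may start up to 6 mm open.
- gate_knob (a point): Centre of the gate's black knob, an upright cylinder 22 mm in diameter, 34 mm tall (99 to 133 mm above the bench), at cassette y = -134 mm; its cassette x is 28 mm + the gate joint's value.
- rack: Green hook rack, fixed: base 100 x 360 x 10 mm, rail along its y axis at x = 0 (16 mm thick, 84 to 102 mm high), four hooks at y = -120, -40, 40, 120 mm. Origin at the centre of its underside. Each hook is a 7 mm round bar from the rail to rack -x, 62 mm out, top 100 mm high, its tip turned up 9 mm above the bar. Nothing stands above the hooks.
- hook0 (a point): Top of the upturned tip of the hook at rack y = -120 mm (109 mm high). A carrier hangs by its window square to the bar, about 26 mm rail-side of the tip, its centre 97.5 mm high, thickness along rack x. To unhook: raise 10 to 22 mm (16 best), draw 45 mm or more along rack -x, then lift away.
- hook1 (a point): Top of the upturned tip of the hook at rack y = -40 mm (109 mm high). A carrier hangs by its window square to the bar, about 26 mm rail-side of the tip, its centre 97.5 mm high, thickness along rack x. To unhook: raise 10 to 22 mm (16 best), draw 45 mm or more along rack -x, then lift away.
- hook2 (a point): Top of the upturned tip of the hook at rack y = 40 mm (109 mm high). A carrier hangs by its window square to the bar, about 26 mm rail-side of the tip, its centre 97.5 mm high, thickness along rack x. To unhook: raise 10 to 22 mm (16 best), draw 45 mm or more along rack -x, then lift away.
- hook3 (a point): Top of the upturned tip of the hook at rack y = 120 mm (109 mm high). A carrier hangs by its window square to the bar, about 26 mm rail-side of the tip, its centre 97.5 mm high, thickness along rack x. To unhook: raise 10 to 22 mm (16 best), draw 45 mm or more along rack -x, then lift away.
- carrier0_mid (a point): Orange cutter carrier (None if absent): plate 12 mm thick (own x), 115 mm tall (own z), 0.25 kg; this point is its centre, 57.5 mm above its foot. Body 70 mm wide (own y), 70 mm tall, steel knife at its foot; above it a tab 26 mm wide, 45 mm tall, to grip across the 12 mm (tab centre 35 mm above this point). Hanging window 18 x 30 mm, from 27.5 mm below to 2.5 mm above this point.
- carrier1_mid (a point): Blue cutter carrier (None if absent): plate 12 mm thick (own x), 115 mm tall (own z), 0.25 kg; this point is its centre, 57.5 mm above its foot. Body 70 mm wide (own y), 70 mm tall, steel knife at its foot; above it a tab 26 mm wide, 45 mm tall, to grip across the 12 mm (tab centre 35 mm above this point). Hanging window 18 x 30 mm, from 27.5 mm below to 2.5 mm above this point.
- carrier2_mid (a point): Green cutter carrier (None if absent): plate 12 mm thick (own x), 115 mm tall (own z), 0.25 kg; this point is its centre, 57.5 mm above its foot. Body 70 mm wide (own y), 70 mm tall, steel knife at its foot; above it a tab 26 mm wide, 45 mm tall, to grip across the 12 mm (tab centre 35 mm above this point). Hanging window 18 x 30 mm, from 27.5 mm below to 2.5 mm above this point.
- carrier3_mid (a point): White cutter carrier (None if absent): plate 12 mm thick (own x), 115 mm tall (own z), 0.25 kg; this point is its centre, 57.5 mm above its foot. Body 70 mm wide (own y), 70 mm tall, steel knife at its foot; above it a tab 26 mm wide, 45 mm tall, to grip across the 12 mm (tab centre 35 mm above this point). Hanging window 18 x 30 mm, from 27.5 mm below to 2.5 mm above this point.
- tally_mid (a point): Red tally, an upright disc 44 mm in diameter and 30 mm tall, 120 g, with a white top; this point is its centre, 15 mm above its underside. Loose on the bench; may get knocked aside.
- tray: Tally tray: square aluminium dish fixed to the bench, 110 x 110 mm outside, 102 mm inside, floor 4 mm thick, rim 9 mm high; origin at the centre of its underside.
- saw_blade: Bystander, leave alone: saw blade 200 mm in diameter lying flat.
- plank: Bystander, leave alone: wooden board 340 x 90 x 22 mm.
- offcut: Bystander, leave alone: wood offcut 70 x 40 x 25 mm.
- star_knob: Bystander, leave alone: black knob 48 mm in diameter, 30 mm tall.
- oil_can: Bystander, leave alone: yellow can 60 mm in diameter, 130 mm tall.
Mind the look-alikes: they are no part of the job. Of the things shaped like the part that bears carrier0_mid, the orange one is meant.

How it is judged:
By the outcome, as a careful person would: the job done as asked, in the order asked, and still so for the second after the job is handed in, with the robot touching nothing.
Of carrier0, carrier1, carrier2, carrier3 only 3 to 4 are there at a start; the rules pass over those that are not, and their reading is None.
At some moment in a run one of tally may be knocked a few centimetres aside while the robot is not near it.
It also fails if it takes over 210 s, if anything falls off the work surface, if the arm or the gripper's body presses on something with over 40 N, if the wrist force passes 120 N, or if a joint passes its speed limit or range.

## Working session

There is one attempt and no reset: what is moved stays moved. The work goes in short steps, each a Python script; the robot and the scene stay as the last script left them, time stands still between calls to the robot, and variables do not carry over. Pictures are saved under pics/ and viewed, at most 14 in all, crops included, and the job is handed in when it is done.

```bash
ls; mkdir -p pics; cat > h.py <<'E'
import numpy as np, cv2
from cell import robot, grip, kin, viewer
from scipy.spatial.transform import Rotation as R
def snap(c,f=None):
    info=viewer.camera_info(c); im=viewer.read_camera(c)
    if f: cv2.imwrite('pics/'+f,cv2.cvtColor(im,cv2.COLOR_RGB2BGR))
    return im,info
def world(p,info): return np.array(info['R']).T@(np.array(p)-np.array(info['t']))
def pix(X,info):
    c=np.array(info['R'])@np.array(X)+np.array(info['t']); u=np.array(info['camera_matrix'])@c; return u[:2]/u[2]
def find(n,c,info):
    return [(round(d['confidence'],2),world(d['at'],info).round(1),pix(world(d['at'],info),info).round()) for d in viewer.pinpoint(n,c)]
def down(yaw):  # tool z down, tool y (closing) at world angle yaw+90deg ; tool x at yaw
    c,s=np.cos(yaw),np.sin(yaw)
    return R.from_matrix(np.array([[c,s,0],[s,-c,0],[0,0,-1]])).as_rotvec()
E
python3 - <<'E'
from h import *
for c in ['scene','side']:
    im,i=snap(c,c+'0.png')
    print(c,i['t'])
    for n in ['cassette','slot0','slot3','gate_knob','rack','hook0','hook1','hook2','hook3','carrier0_mid','carrier1_mid','carrier2_mid','carrier3_mid','tally_mid','tray','star_knob','oil_can']:
        print(n,[(a,b.tolist(),p.tolist()) for a,b,p in find(n,c,i)[:4]])
a=cv2.imread('pics/scene0.png');
print(robot.observe()['tcp_rot'],robot.observe()['t'])
E
```

```text
pics
scene [-151.85622598 -259.1819138  1649.8573113 ]
cassette [(0.95, [548.4, 215.2, 0.4], [316.0, 199.0])]
slot0 [(0.83, [534.8, 116.8, 63.2], [288.0, 185.0]), (0.81, [544.8, 175.6, 59.9], [306.0, 185.0]), (0.78, [555.7, 244.2, 65.2], [327.0, 183.0]), (0.76, [565.2, 310.8, 62.9], [348.0, 183.0])]
slot3 [(0.83, [534.8, 116.8, 63.2], [288.0, 185.0]), (0.81, [544.8, 175.6, 59.9], [306.0, 185.0]), (0.78, [555.7, 244.2, 65.2], [327.0, 183.0]), (0.76, [565.2, 310.8, 62.9], [348.0, 183.0])]
gate_knob [(0.57, [560.2, 72.6, 113.0], [277.0, 178.0])]
rack [(0.7, [632.3, -175.7, -6.8], [201.0, 233.0])]
hook0 [(0.73, [570.3, -141.9, 108.3], [207.0, 189.0]), (0.64, [579.7, -304.5, 106.8], [151.0, 197.0]), (0.64, [559.6, -65.3, 109.0], [233.0, 183.0]), (0.3, [441.6, -56.3, 15.6], [230.0, 186.0])]
hook1 [(0.73, [570.3, -141.9, 108.3], [207.0, 189.0]), (0.64, [579.7, -304.5, 106.8], [151.0, 197.0]), (0.64, [559.6, -65.3, 109.0], [233.0, 183.0]), (0.3, [441.6, -56.3, 15.6], [230.0, 186.0])]
hook2 [(0.73, [570.3, -141.9, 108.3], [207.0, 189.0]), (0.64, [579.7, -304.5, 106.8], [151.0, 197.0]), (0.64,
[... 2538 characters left out ...]
 [301.0, 138.0]), (0.5, [559.8, 253.2, 65.1], [202.0, 241.0])]
carrier1_mid [(0.5, [595.7, -138.2, 98.9], [277.0, 161.0]), (0.31, [638.1, -177.0, 1.2], [274.0, 172.0])]
carrier2_mid []
carrier3_mid [(0.76, [587.4, -53.2, 97.2], [263.0, 175.0]), (0.27, [407.1, -281.3, -0.4], [344.0, 187.0])]
tally_mid [(0.73, [443.7, -53.8, 13.7], [297.0, 215.0])]
tray [(0.92, [404.5, -279.5, 1.7], [345.0, 187.0]), (0.38, [346.1, 526.3, -1.4], [187.0, 365.0]), (0.26, [748.3, 232.4, 3.9], [166.0, 220.0])]
star_knob [(0.61, [442.0, -50.8, 17.5], [297.0, 215.0]), (0.43, [399.3, 71.0, 2.0], [283.0, 247.0])]
oil_can [(0.56, [746.5, 231.4, 5.7], [167.0, 219.0])]
[-2.22152755e+00 -2.22134435e+00  6.07515952e-05] 1.8
```

View pics/scene0.png

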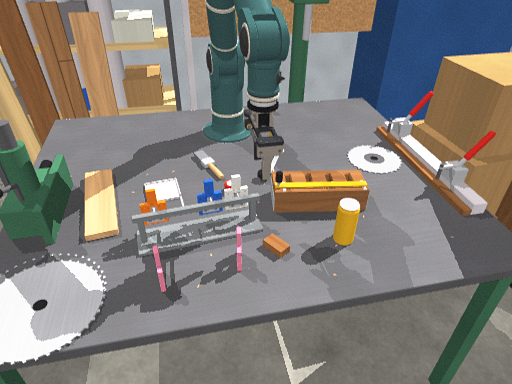

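View pics/side0.png

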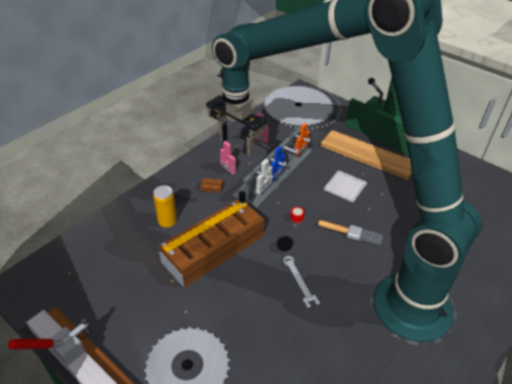

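The scene view shows three carriers hanging: orange (152,200), blue (208,195) and white (236,188). The rack is at (201,233), with two pink look-alikes on the bench in front of it at (160,267) and (239,246). The green carrier is absent. The cassette is at (316,190), the red tally at (230,186) beside the white carrier, and the tray at (165,190). Orange-class candidates are the hanging orange one and the two pink ones. The orange one fits the description, and I'll confirm it in a wrist view.

```bash
python3 - <<'E'
from h import *
q=down(np.pi/2)
robot.movep([600,-190,380],q)
im,i=snap('wrist','w_rack.png')
print(robot.observe()['tcp_pos'], i['R'].round(2) if hasattr(i['R'],'round') else i['R'], i['t'])
for n in ['rack','hook0','carrier0_mid','carrier1_mid','carrier3_mid','tally_mid','tray']:
    print(n,[(a,b.tolist(),p.tolist()) for a,b,p in find(n,'wrist',i)[:4]])
robot.movep([540,215,380],q)
im,i=snap('wrist','w_cas.png')
for n in ['cassette','slot0','gate_knob','tally_mid']:
    print(n,[(a,b.tolist(),p.tolist()) for a,b,p in find(n,'wrist',i)[:4]])
a=np.hstack([cv2.imread('pics/w_rack.png'),cv2.imread('pics/w_cas.png')]); cv2.imwrite('pics/w1.png',cv2.resize(a,(800,300),interpolation=cv2.INTER_AREA))
s=cv2.imread('pics/scene0.png')[160:300,120:260]; cv2.imwrite('pics/crop.png',cv2.resize(s,(560,560),interpolation=cv2.INTER_CUBIC))
print(robot.observe()['t'])
E
```

```text
[ 600.17682649 -187.65393656  378.21590055] [[ 1.    0.   -0.  ]
 [ 0.   -0.96  0.27]
 [-0.   -0.27 -0.96]] [-599.05500038 -256.37280579  500.23129202]
rack [(0.85, [630.8, -180.6, -0.4], [266.0, 144.0])]
hook0 [(0.81, [556.6, -63.6, 110.6], [215.0, 64.0]), (0.79, [579.7, -303.3, 107.0], [235.0, 235.0]), (0.68, [571.8, -224.4, 105.1], [229.0, 184.0]), (0.57, [568.3, -140.5, 110.2], [225.0, 125.0])]
carrier0_mid [(0.95, [770.7, -81.8, 55.2], [364.0, 82.0]), (0.76, [796.7, -286.8, 59.1], [368.0, 214.0]), (0.72, [609.7, -301.9, 96.4], [255.0, 231.0])]
carrier1_mid [(0.82, [593.9, -139.8, 99.0], [244.0, 124.0]), (0.55, [579.2, -301.1, 107.8], [234.0, 234.0])]
carrier3_mid [(0.91, [584.3, -58.0, 96.5], [237.0, 61.0]), (0.37, [574.1, -225.2, 109.2], [230.0, 185.0]), (0.22, [744.7, 28.0, 3.3], [342.0, 10.0])]
tally_mid [(0.96, [442.7, -54.5, 15.1], [149.0, 65.0])]
tray [(0.93, [400.0, -284.6, -1.7], [139.0, 201.0])]
cassette [(0.82, [554.2, 210.9, 1.2], [256.0, 150.0])]
slot0 [(0.97, [567.2, 316.5, 63.3], [266.0, 84.0]), (0.76, [536.1, 119.6, 60.5], [245.0, 210.0]), (0.7, [547.6, 179.9, 63.4], [252.0, 175.0]), (0.58, [554.4, 246.4, 67.2], [257.0, 132.0])]
gate_knob [(0.76, [555.4, 79.8, 118.5], [258.0, 248.0]), (0.21, [537.8, 118.3, 59.5], [246.0, 211.0])]
tally_mid []
4.975
```

View pics/w1.png

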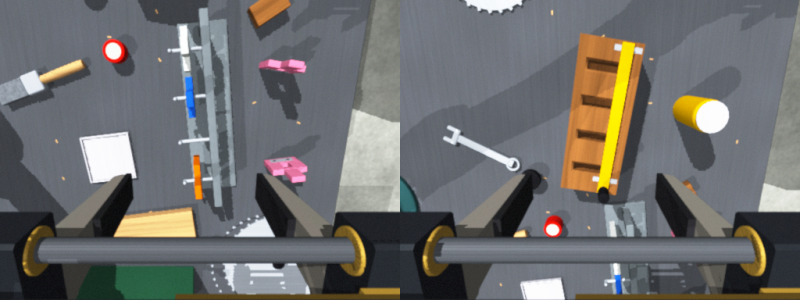

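View pics/crop.png

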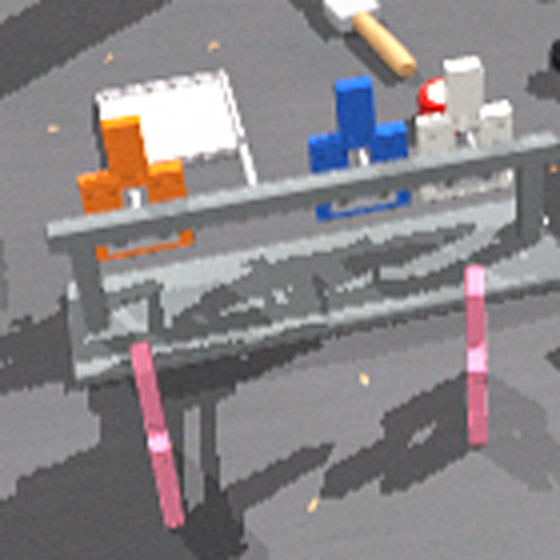

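The crop confirms the orange carrier hanging at the left end of the rack (scene pixel 152,200). The two pink ones standing on the bench are the look-alikes. The wrist pictures show the cassette with its gate towards +x and the knob at its near end. Next I'll fit the cassette and rack poses and check them with an overlay.

```bash
cat > fit.py <<'E'
from h import *
def fit(L,W):
    L=np.array(L,float);W=np.array(W,float);lc,wc=L.mean(0),W.mean(0)
    a,b=(L-lc),(W-wc); th=np.arctan2((a[:,0]*b[:,1]-a[:,1]*b[:,0]).sum(),(a*b).sum())
    c,s=np.cos(th),np.sin(th); M=np.array([[c,-s],[s,c]]); t=wc-M@lc
    return t,th,(W-(L@M.T+t)).round(1)
E
python3 - <<'E'
from fit import *
L=[];W=[]
for y,ws in {-99:[(534.8,116.8),(539.5,120),(536.1,119.6)],-33:[(544.8,175.6),(547.2,183.6),(547.6,179.9)],33:[(555.7,244.2),(554.4,246.4)],99:[(565.2,310.8),(569.8,313.5),(567.2,316.5)]}.items():
    for w in ws: L.append((0,y));W.append(w)
t,th,r=fit(L,W);print('cas',t,th,r.tolist())
L=[];W=[]
for y,ws in {120:[(559.6,-65.3),(562.2,-55.2),(556.6,-63.6)],40:[(570.3,-141.9),(565.3,-140.7),(568.3,-140.5)],-40:[(576.2,-221.1),(571.8,-224.4)],-120:[(579.7,-304.5),(579.7,-303.3)]}.items():
    for w in ws: L.append((-62,y));W.append(w)
tr,thr,r=fit(L,W);print('rack',tr,thr,r.tolist())
robot.movep([540,190,330],down(np.pi/2)); robot.hold(.3)
im,i=snap('wrist','c2.png')
g=lambda x,y,z:tuple(np.round(pix([t[0]+np.cos(th)*x-np.sin(th)*y,t[1]+np.sin(th)*x+np.cos(th)*y,z],i)*8).astype(int))
o=cv2.cvtColor(im,cv2.COLOR_RGB2BGR)
def box(x0,x1,y0,y1,z,c): cv2.polylines(o,[np.array([g(x0,y0,z),g(x1,y0,z),g(x1,y1,z),g(x0,y1,z)],np.int32)],True,c,1,shift=3)
box(-58,58,-148,148,80,(0,255,0))
for y in(-99,-33,33,99): box(-38,38,y-8,y+8,76,(255,255,0))
box(17,39,-145,145,87,(255,0,255))
o=o[:300,130:430]; cv2.imwrite('pics/ov.png',cv2.resize(o,(600,600),interpolation=cv2.INTER_CUBIC))
print([(a,b.tolist()) for a,b,p in find('gate_knob','wrist',i)], [(a,b.tolist()) for a,b,p in find('slot0','wrist',i)])
E
```

```text
cas [551.57769702 214.50096239] -0.1537770877028947 [[-1.6, 0.1], [3.1, 3.3], [-0.3, 2.9], [-1.7, -6.3], [0.7, 1.7], [1.1, -2.0], [-0.9, -2.9], [-2.2, -0.7], [-1.5, -1.5], [3.1, 1.2], [0.5, 4.2]]
rack [ 632.08367909 -176.85108843] 0.08305922094650545 [[-0.7, -2.9], [1.9, 7.2], [-3.7, -1.2], [3.3, 0.2], [-1.7, 1.4], [1.3, 1.6], [2.6, 0.8], [-1.8, -2.5], [-0.6, -2.9], [-0.6, -1.7]]
[(0.57, [558.7, 81.0, 117.2]), (0.39, [584.2, -58.7, 94.3]), (0.34, [557.3, 248.6, 68.9])] [(0.96, [536.7, 118.4, 57.6]), (0.95, [558.2, 247.9, 64.8]), (0.89, [543.8, 181.7, 62.2]), (0.7, [566.8, 314.0, 64.1])]
```

View pics/ov.png

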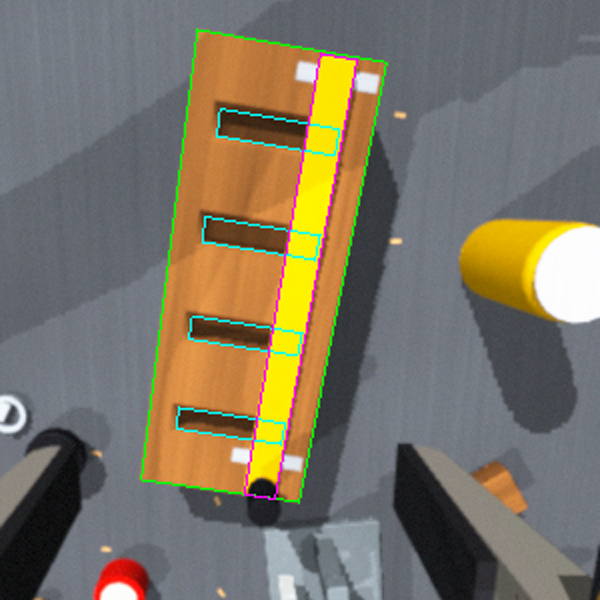

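The overlay fits to within about 1 mm: block outline, gate and slot ends all coincide, and the gate is about shut. I'll open the gate now.

```bash
cat >> fit.py <<'E'
TC,THC=np.array([551.6,214.7]),-0.154
TR,THR=np.array([632.1,-176.9]),0.083
def tf(t,th,x,y): return np.array([t[0]+np.cos(th)*x-np.sin(th)*y,t[1]+np.sin(th)*x+np.cos(th)*y])
def cas(x,y,z): return [*tf(TC,THC,x,y),z]
def st(m=''):
    o=robot.observe(); print(m,'t%.1f'%o['t'],np.round(o['tcp_pos'],1),'F',np.round(o['contact_force'],1),'w%.3f'%o['grip_width'],'gf',np.round(o['grip_force'],1)); return o
E
python3 - <<'E'
from fit import *
q=down(np.pi/2+THC)
robot.movep(cas(28,-134,180),q); grip(0.6,15)
robot.servo_line(cas(28,-134,101),100); st('at')
grip(0.0,15); st('gripped')
for x in [40,50,56,58,60,61]:
    robot.servo_line(cas(x,-134,101),40); o=st(x)
    if np.linalg.norm(o['contact_force'][:2])>18: break
robot.hold(.3); grip(0.5); st()
robot.servo_line(cas(x,-134,200),200)
robot.movep([540,190,330],down(np.pi/2)); robot.hold(.2)
im,i=snap('wrist','c3.png')
g=lambda p:tuple(np.round(pix(p,i)*8).astype(int))
o=cv2.cvtColor(im,cv2.COLOR_RGB2BGR)
def box(x0,x1,y0,y1,z,c): cv2.polylines(o,[np.array([g(cas(*p,z)) for p in((x0,y0),(x1,y0),(x1,y1),(x0,y1))],np.int32)],True,c,1,shift=3)
for y in(-99,-33,33,99): box(-38,38,y-8,y+8,76,(255,255,0))
box(49,71,-145,145,87,(255,0,255))
cv2.imwrite('pics/ov2.png',cv2.resize(o[:300,130:430],(600,600),interpolation=cv2.INTER_CUBIC))
E
```

```text
at t8.2 [559.2  78.1 101.5] F [-0.4  0.2  0.4] w0.600 gf 0.0
gripped t8.8 [558.7  78.  101.2] F [-0.6 -0.2  1.7] w0.235 gf 15.0
40 t9.2 [571.8  75.9 101.2] F [ 1.4 -0.7  1.3] w0.235 gf 15.0
50 t9.6 [581.   74.5 101.2] F [ 0.4 -0.9  2.4] w0.235 gf 15.0
56 t9.9 [586.6  73.6 101.1] F [-0.1 -0.9  3.9] w0.239 gf 15.0
58 t10.2 [588.2  73.3 101.1] F [-1.1  0.7  5.6] w0.236 gf 15.0
60 t10.4 [589.7  73.1 101.2] F [-1.8 -1.3  7. ] w0.232 gf 15.0
61 t10.7 [589.6  73.1 101.1] F [-5.4 -0.4  9.1] w0.235 gf 15.0
 t11.5 [591.3  72.9 100.8] F [-0.4  0.8 -0.1] w0.498 gf 0.0
```

View pics/ov2.png

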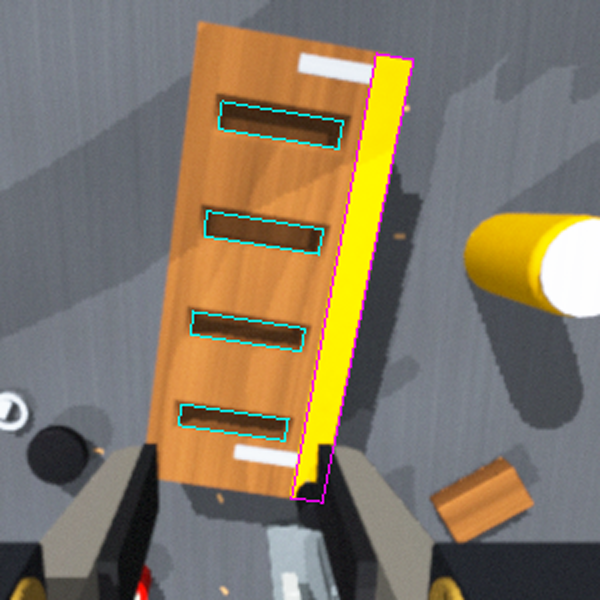

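The gate is fully open and matches the overlay. Next is one rack close-up with overlays of the expected tab tops.

```bash
python3 - <<'E'
from fit import *
robot.movep([600,-220,360],down(np.pi/2)); robot.hold(.3)
im,i=snap('wrist','r2.png')
g=lambda p:tuple(np.round(pix(p,i)*8).astype(int))
o=cv2.cvtColor(im,cv2.COLOR_RGB2BGR)
def box(x0,x1,y0,y1,z,c): cv2.polylines(o,[np.array([g([*tf(TR,THR,*p),z]) for p in((x0,y0),(x1,y0),(x1,y1),(x0,y1))],np.int32)],True,c,1,shift=3)
for y in(-120,40,120): box(-42,-30,y-13,y+13,155,(255,0,255)); box(-42,-30,y-35,y+35,110,(0,255,255))
box(-8,8,-180,180,102,(0,255,0))
cv2.imwrite('pics/ov3.png',cv2.resize(o[:300,150:350],(540,800),interpolation=cv2.INTER_CUBIC)[:,:])
cv2.imwrite('pics/ov3.png',cv2.resize(o[:290,150:350],(414,600),interpolation=cv2.INTER_CUBIC))
for n in ['carrier0_mid','carrier1_mid','carrier3_mid']: print(n,[(a,b.tolist()) for a,b,p in find(n,'wrist',i)])
E
```

```text
carrier0_mid [(0.9, [608.0, -302.7, 97.3]), (0.73, [793.7, -289.7, 59.2]), (0.56, [770.1, -85.2, 54.3])]
carrier1_mid [(0.95, [592.8, -140.6, 100.4])]
carrier3_mid [(0.63, [582.0, -60.7, 95.3])]
```

View pics/ov3.png

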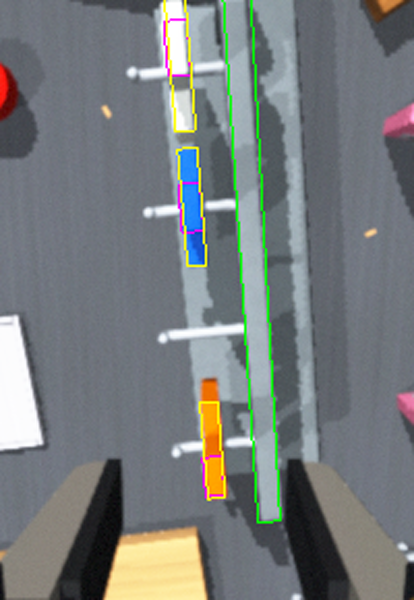

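White and blue tabs match the model. Orange matches too, since the extra strip is its camera-facing end. I'll start with the white carrier into slot 3.

```bash
cat >> fit.py <<'E'
def rk(x,y,z): return [*tf(TR,THR,x,y),z]
def pick(y,x=-36):
    q=down(np.pi/2+THR)
    robot.movep(rk(x,y,230),q); grip(0.55,40)
    robot.servo_line(rk(x,y,117.5),120); grip(0.0,40); st('grip')
    robot.servo_line(rk(x,y,133.5),60); robot.servo_line(rk(x-52,y,133.5),100); st('off')
    robot.servo_line(rk(x-52,y,260),150)
def carry(sy):
    p=cas(0,sy,260)
    yaw=min((THC,THC+np.pi),key=lambda a:9 if kin.ik(p,down(a)) is None else abs(kin.ik(p,down(a))[6]))
    robot.movep(p,down(yaw)); robot.servo_line(cas(0,sy,170),120); robot.hold(.3); return st('above')
def insert(sy,dx=0,dy=0,zs=(150,140,125,110,98,90,85.5)):
    for z in zs:
        robot.servo_line(cas(dx,sy+dy,z),60); o=st(z)
        if abs(o['contact_force'][2])>25: print('BLOCKED'); return False
    return True
def release(sy):
    grip(0.35); st('rel'); o=robot.observe()['tcp_pos']
    robot.servo_line([o[0],o[1],260],200)
E
python3 - <<'E'
from fit import *
pick(120); carry(99)
im,i=snap('scene','s1.png'); print([(a,b.tolist()) for a,b,p in find('carrier3_mid','scene',i)])
im,i=snap('side','s2.png'); print([(a,b.tolist()) for a,b,p in find('carrier3_mid','side',i)])
print(cas(0,99,150),insert(99))
E
```

```text
grip t18.1 [586.1 -60.4 117.6] F [-1.4  0.6  1.4] w0.127 gf 40.0
off t19.1 [535.2 -64.6 133.8] F [-0.1 -1.3 -2.5] w0.130 gf 40.0
above t22.7 [567.  312.7 170.6] F [ 0.  -0.  -2.1] w0.128 gf 40.0
[(0.59, [569.1, 313.4, 145.8]), (0.24, [402.5, -285.2, -2.9])]
[(0.8, [570.4, 315.7, 149.6]), (0.71, [576.7, -218.9, 109.5])]
150 t23.4 [566.5 312.4 149.4] F [-0.7  0.5 -2.5] w0.130 gf 40.0
140 t23.7 [566.5 312.3 139.4] F [ 0.3  0.2 -2.6] w0.126 gf 40.0
125 t24.1 [566.4 312.3 124.3] F [ 0.1 -0.5 -2.5] w0.128 gf 40.0
110 t24.5 [566.4 312.3 109.3] F [ 0.1  0.6 -4.2] w0.125 gf 40.0
98 t24.9 [566.4 312.3  97.4] F [-0.  -0.9 -2.1] w0.128 gf 40.0
90 t25.2 [566.4 312.3  89.4] F [-0.1  0.1 -2. ] w0.129 gf 40.0
85.5 t25.4 [567.1 312.8  85.7] F [ 0.9  0.8 -0.9] w0.127 gf 40.0
[np.float64(566.7858090627644), np.float64(312.5283762673656), 150] True
```

```bash
python3 - <<'E'
from fit import *
insert(99,zs=(84,)); release(99)
for (y,s,x) in ((40,33,-36),(-120,-33,-34)):
    pick(y,x)
    if robot.observe()['grip_width']<0.08: print('NO GRIP'); break
    carry(s)
    if not insert(s,zs=(150,140,125,110,98,90,85.5,84)): break
    release(s)
robot.movep([540,150,330],down(np.pi/2)); robot.hold(.2)
im,i=snap('wrist','p1.png'); im2,j=snap('scene','p2.png')
a=cv2.imread('pics/p1.png')[:,100:420]; b=cv2.imread('pics/p2.png')[140:284,220:340]
cv2.imwrite('pics/p.png',np.hstack([cv2.resize(a,(400,480)),cv2.resize(b,(400,480))]))
for n,c,ii in (('tally_mid','scene',j),('tray','scene',j),('carrier3_mid','scene',j),('carrier1_mid','scene',j),('carrier0_mid','scene',j),('carrier3_mid','wrist',i),('carrier1_mid','wrist',i),('carrier0_mid','wrist',i)): print(n,[(a,b.tolist()) for a,b,p in find(n,c,ii)])
E
```

```text
84 t25.7 [567.2 312.9  85.7] F [-1.9 -1.5  6.9] w0.131 gf 40.0
rel t26.2 [566.7 312.5  83.8] F [0.1 0.6 0.3] w0.353 gf 0.0
grip t31.1 [ 592.9 -140.   117.6] F [-0.5  0.5  1.3] w0.130 gf 40.0
off t32.2 [ 541.8 -144.3  133.8] F [ 0.2 -0.1 -3.3] w0.125 gf 40.0
above t35.8 [556.9 247.4 170.6] F [-0.6 -0.3 -2.7] w0.128 gf 40.0
150 t36.3 [556.4 247.2 149.4] F [ 0.1 -0.1 -2.3] w0.128 gf 40.0
140 t36.6 [556.3 247.1 139.4] F [ 1.4 -0.4 -2.8] w0.129 gf 40.0
125 t37.0 [556.3 247.2 124.4] F [ 0.2 -0.1 -3.8] w0.128 gf 40.0
110 t37.4 [556.3 247.2 109.4] F [-0.6  0.2 -2.7] w0.132 gf 40.0
98 t37.8 [556.3 247.1  97.4] F [-0.9  0.3 -2.8] w0.131 gf 40.0
90 t38.0 [556.3 247.1  89.5] F [-1.3  0.  -2.7] w0.127 gf 40.0
85.5 t38.3 [557.1 247.6  85.7] F [ 1.1  0.1 -1.9] w0.130 gf 40.0
84 t38.5 [557.2 247.6  85.7] F [-1.9 -0.6  8.2] w0.122 gf 40.0
rel t39.0 [556.6 247.3  83.8] F [0.1 1.1 0.6] w0.346 gf 0.0
grip t44.2 [ 607.9 -299.4  117.6] F [-1.6 -1.   2. ] w0.130 gf 40.0
off t45.3 [ 557.  -303.5  133.7] F [ 0.7  0.6 -3. ] w0.129 gf 40.0
above t49.3 [546.8 182.2 170.5] F [ 0.6  0.6 -3.5] w0.130 gf 40.0
150 t
[... 447 characters left out ...]
2.0 [547.1 182.4  85.6] F [-2.5 -0.6  9. ] w0.129 gf 40.0
rel t52.5 [546.4 182.   83.8] F [ 0.1  1.1 -0.3] w0.353 gf 0.0
tally_mid [(0.69, [398.4, 72.5, -0.5]), (0.62, [472.0, -93.6, 14.1]), (0.49, [434.9, -473.6, -2.8])]
tray [(0.81, [399.1, -289.0, -3.3])]
carrier3_mid [(0.55, [532.4, 121.0, 65.5]), (0.44, [570.5, 312.6, 63.5])]
carrier1_mid [(0.42, [557.7, 247.5, 65.5])]
carrier0_mid [(0.75, [770.5, -81.9, 55.7]), (0.65, [546.9, 183.6, 63.8]), (0.58, [796.2, -288.7, 56.8]), (0.46, [474.3, -95.3, 15.8]), (0.24, [535.5, 115.1, 65.7])]
carrier3_mid [(0.87, [562.7, 313.6, 64.5])]
carrier1_mid [(0.9, [558.0, 248.6, 64.8]), (0.55, [743.2, 29.3, 1.6])]
carrier0_mid [(0.89, [546.0, 177.9, 65.5])]
```

View pics/p.png

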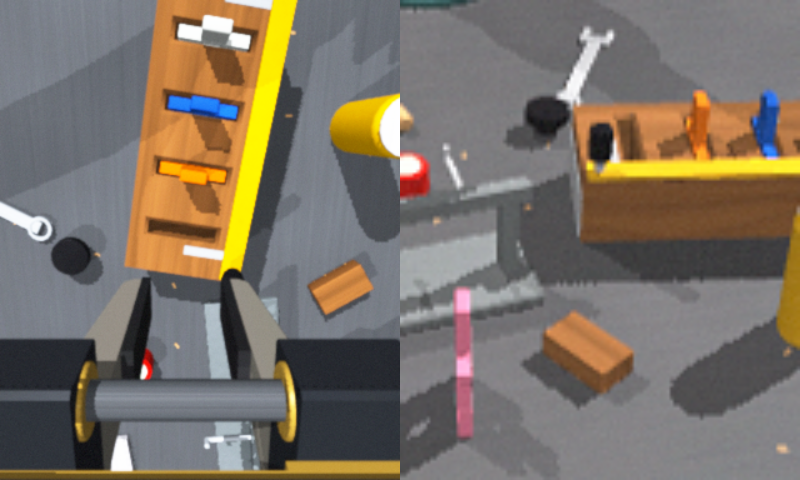

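The picture shows white, blue and orange standing home in their slots, with the slot by the knob empty. The tally has been knocked to about (472,-94). I'll shut the gate and then relocate the tally.

```bash
python3 - <<'E'
from fit import *
robot.movep(cas(60,-134,180),down(np.pi/2+THC)); grip(0.5,15)
robot.servo_line(cas(60,-134,101),100); grip(0.0,15); st('gripped')
for x in [48,38,32,30,28,27,26]:
    robot.servo_line(cas(x,-134,101),40); o=st(x)
    if np.linalg.norm(o['contact_force'][:2])>12: break
robot.hold(.3); st(); grip(0.5)
robot.servo_line(cas(x,-134,220),200)
robot.movep([472,-160,320],down(np.pi/2)); robot.hold(.3)
im,i=snap('wrist','t1.png')
for n in ['tally_mid','tray']: print(n,[(a,b.tolist(),p.tolist()) for a,b,p in find(n,'wrist',i)])
E
```

```text
gripped t58.0 [589.6  73.2 101.4] F [-4.6  0.2  5.6] w0.237 gf 15.0
48 t58.4 [578.3  75.  101.3] F [-0.5  1.1  4.3] w0.237 gf 15.0
38 t58.8 [568.1  76.7 101.3] F [-0.8 -1.1  6.7] w0.235 gf 15.0
32 t59.1 [562.1  77.6 101.3] F [0.4 0.6 5.9] w0.235 gf 15.0
30 t59.4 [560.3  77.9 101.3] F [ 0.7 -0.7  6.5] w0.238 gf 15.0
28 t59.6 [558.4  78.2 101.3] F [1.8 0.1 5.7] w0.233 gf 15.0
27 t59.9 [558.   78.2 101.4] F [ 3.2 -0.3  5.9] w0.235 gf 15.0
26 t60.1 [558.   78.3 101.4] F [ 5.4 -0.3  2.9] w0.232 gf 15.0
 t60.4 [558.   78.3 101.4] F [ 5.9 -1.   3.5] w0.239 gf 15.0
tally_mid [(0.43, [744.3, 26.4, 0.5], [443.0, 22.0])]
tray [(0.82, [402.7, -286.2, -1.3], [207.0, 229.0]), (0.18, [434.4, -479.2, 1.3], [227.0, 328.0])]
```

View pics/t1.png

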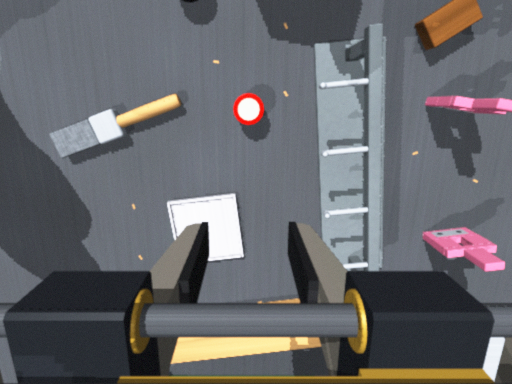

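The wrist picture shows the tally upright at (249,109) and the tray at (206,228). The gate closed against its stop over a 32 mm stroke. The network missed the tally, so I'll back-project its white top. I'll close along y to keep the gripper body clear of the hooks.

```bash
cat >> fit.py <<'E'
def ray(u,z,i):
    K,Rm,t=[np.array(i[k]) for k in('camera_matrix','R','t')]
    c=-Rm.T@t; d=Rm.T@np.linalg.solve(K,[*u,1]); return c+d*(z-c[2])/d[2]
E
python3 - <<'E'
from fit import *
im,i=snap('wrist','t2.png')
def top(im,i,c):
    m=np.zeros(im.shape[:2],bool); x,y=map(int,c); m[max(0,y-24):y+25,max(0,x-24):x+25]=True
    h=im.astype(int); red=(h[...,0]>130)&(h[...,1]<90)&(h[...,2]<90)&m
    hull=cv2.convexHull(np.argwhere(red)[:,::-1].astype(np.int32)); f=np.zeros(im.shape[:2],np.uint8); cv2.fillConvexPoly(f,hull,1)
    w=(f>0)&(h.min(-1)>170); p=np.argwhere(w)[:,::-1].mean(0); return ray(p,30,i),p,w.sum()
print(top(im,i,(249,109)))
p=top(im,i,(249,109))[0]
q=down(0); 
if abs(kin.ik([p[0],p[1],150],down(np.pi))[6])<abs(kin.ik([p[0],p[1],150],q)[6]): q=down(np.pi)
robot.movep([p[0],p[1],150],q); grip(0.75,20)
robot.servo_line([p[0],p[1],7],100); st('down'); grip(0.0,20); st('grip')
robot.servo_line([p[0],p[1],110],100); o=st('up')
if o['grip_width']>.4:
    robot.movep([401.5,-285.5,110],q)
    for z in (30,16,12,11):
        robot.servo_line([401.5,-285.5,z],50); o=st(z)
        if o['contact_force'][2]>8: break
    grip(0.62); robot.servo_line([401.5,-285.5,150],120)
robot.movep([460,-60,400],down(np.pi/2)); robot.hold(.5)
im,i=snap('scene','f1.png'); im,i=snap('side','f2.png')
a=cv2.imread('pics/f1.png')[130:310,110:390]; b=cv2.imread('pics/f2.png')[90:300,140:410]
cv2.imwrite('pics/f.png',np.hstack([cv2.resize(a,(400,400)),cv2.resize(b,(400,400))]))
st()
E
```

```text
(array([472.00723663, -90.95282312,  30.        ]), array([248.10344828, 108.32360743]), np.int64(377))
down t66.8 [472.4 -91.    7.5] F [-0.4 -0.  -0. ] w0.754 gf 0.0
grip t67.3 [472.1 -91.    7.2] F [ 0.1 -0.4  3.3] w0.470 gf 20.0
up t68.5 [471.5 -90.9 109.4] F [ 0.1 -0.2 -1. ] w0.477 gf 20.0
30 t71.1 [ 401.7 -285.7   30.3] F [-0.9  0.3 -1.7] w0.475 gf 20.0
16 t71.6 [ 401.2 -285.3   15.5] F [ 0.  -0.5 -1.6] w0.472 gf 20.0
12 t71.8 [ 401.4 -285.4   11.8] F [-0.1 -0.1 -1.3] w0.474 gf 20.0
11 t72.1 [ 401.7 -285.6   11.2] F [0.2 0.2 1.1] w0.474 gf 20.0
 t75.7 [460. -60. 400.] F [-0.2  0.3 -0.1] w0.621 gf 0.0
```

View pics/f.png

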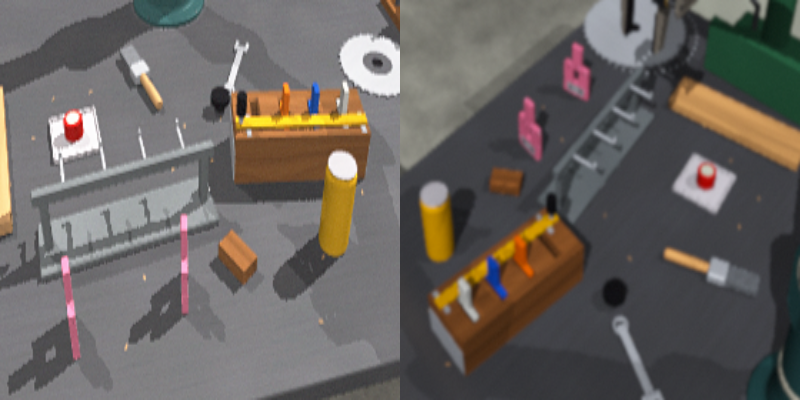

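Both views show the three carriers upright in the cassette under the gate, the tally upright in the tray, and the bystanders in place. I'll make one check of the gate before handing in.

```bash
python3 - <<'E'
from fit import *
robot.movep([540,190,330],down(np.pi/2)); robot.hold(.3)
im,i=snap('wrist','c9.png')
g=lambda p:tuple(np.round(pix(p,i)*8).astype(int))
o=cv2.cvtColor(im,cv2.COLOR_RGB2BGR)
cv2.polylines(o,[np.array([g(cas(*p,87)) for p in((17,-145),(39,-145),(39,145),(17,145))],np.int32)],True,(255,0,255),1,shift=3)
cv2.imwrite('pics/ov9.png',cv2.resize(o[:300,130:430],(600,600),interpolation=cv2.INTER_CUBIC))
E
```

```text
(no output)
```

View pics/ov9.png

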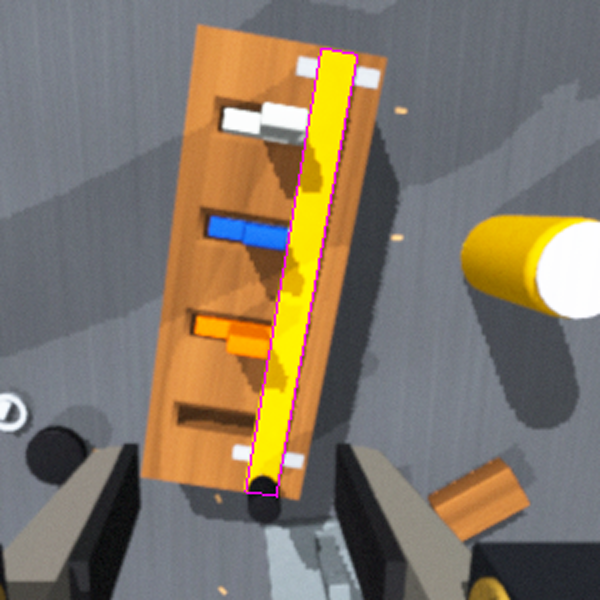

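The gate coincides with the fully shut outline and covers the carriers' far shoulders, so I'll hand it in.

```bash
python3 -c "
from h import *
print(robot.job_done())"
```

```text
the job is handed in; nothing more can be done
None
```

The job is handed in: the white, blue and orange carriers (green was absent) stand home in their own slots with the gate shut over them, and the tally stands upright in its tray, though the verdict was not reported back.

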